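# Count a scoop of nuts on the counting scale

### The job

Zero the empty counting scale by pressing its round key right down and letting it come up; then pick up the scoop, tip all six nuts from it into the scale's pan without touching the nuts with the fingers, and set the empty scoop back upright on the bench. After that press the square key to count and then the bar key to store the count, always one key at a time, each right down and released; leave the other things on the bench where they are.

Things in the scene. Friction and masses are not known exactly. Their poses are not given: they have to be found in the camera images.
- scale: grey counting scale fixed to the bench, 210 mm deep (x) by 220 mm wide (y); origin: centre of its underside, x to its back, y to its left. Front strip: key deck 46 mm above the bench, three black spring keys in equal bezels in a row along y, 66 mm apart, 75 mm in front of the origin; which key is in which place varies. Behind them an open steel pan
- pan_center (a point): centre of the inner floor of the scale's open rectangular steel pan, 56 mm above the bench; inside 136 mm along x by 200 mm along y, walls 3 mm thick, rim 34 mm above this point. Axes as the scale's.
- round_key_top (a point): centre of the top face of the round key, 36 mm across; this point goes down with the key. At rest 62 mm above the bench. Its z axis points up.
- square_key_top (a point): centre of the top face of the square key, 32 x 32 mm; this point goes down with the key. At rest 62 mm above the bench. Its z axis points up.
- bar_key_top (a point): centre of the top face of the bar-shaped key, 17 mm (x) by 48 mm (y), a long narrow rectangle; this point goes down with the key. At rest 62 mm above the bench. Its z axis points up.
- round_key (a joint): travel of the round key: 0 up, 0.006 m fully down (stroke 6 mm); a spring (5 N at full stroke) returns it; it counts as pressed beyond 0.004 m
- square_key (a joint): travel of the square key: 0 up, 0.006 m fully down (stroke 6 mm); a spring (5 N at full stroke) returns it; it counts as pressed beyond 0.004 m
- bar_key (a joint): travel of the bar key: 0 up, 0.006 m fully down (stroke 6 mm); a spring (5 N at full stroke) returns it; it counts as pressed beyond 0.004 m
- scoop: loose aluminium parts scoop, 0.25 kg empty: floor 130 (x) by 80 mm (y), 3 mm thick, side and back walls up to 42 mm high, open at its front end (-x). Origin: centre of its underside, z up. A strap at the back carries a black grip bar over the load. Stands left of the scale with six nuts in it, which slide out when the open end is tipped down more than about 25 degrees
- scoop_grip (a point): point to grip, inside the black grip bar, 5 mm behind and 85 mm above the scoop's origin. The bar runs along the scoop's x from 40 mm in front of this point to 64 mm behind it, is 16 mm wide (y) and 22 mm high (11 mm above and below). Nothing beside the bar stands above 42 mm. Axes as the scoop's
- scoop_lip (a point): middle of the scoop's open front edge, on its floor: 70 mm in front of (-x) and 82 mm below the grip point
- nut_0: one of six equal loose long hexagon nuts of plated steel, 20 mm across flats, 24 mm long, 45 g; origin at the centre of one end face, z along its length. Starts upright in the scoop.
- nut_1: one of six equal loose long hexagon nuts of plated steel, 20 mm across flats, 24 mm long, 45 g; origin at the centre of one end face, z along its length. Starts upright in the scoop.
- nut_2: one of six equal loose long hexagon nuts of plated steel, 20 mm across flats, 24 mm long, 45 g; origin at the centre of one end face, z along its length. Starts upright in the scoop.
- nut_3: one of six equal loose long hexagon nuts of plated steel, 20 mm across flats, 24 mm long, 45 g; origin at the centre of one end face, z along its length. Starts upright in the scoop.
- nut_4: one of six equal loose long hexagon nuts of plated steel, 20 mm across flats, 24 mm long, 45 g; origin at the centre of one end face, z along its length. Starts upright in the scoop.
- nut_5: one of six equal loose long hexagon nuts of plated steel, 20 mm across flats, 24 mm long, 45 g; origin at the centre of one end face, z along its length. Starts upright in the scoop.
- bit_case: bystander: orange closed case lying on the bench, 71 x 100 x 33 mm; origin at the centre of its underside
- masking_tape: bystander: roll of masking tape lying flat, 98 mm across, 26 mm high; origin at the centre of its underside

How it is judged:
By the outcome, as a careful person would: the job done as asked, in the order asked, and still so for the second after the job is handed in, with the robot touching nothing.
It also fails if it takes over 72 s, if anything falls off the work surface, if the arm or the gripper's body presses on something with over 40 N, if the wrist force passes 120 N, or if a joint passes its speed limit or range.

### The arm

A 7-joint arm with a two-finger parallel gripper is mounted at the origin on a cart in front of the work surface, level with it; the furniture and walls round the work are solid. World frame = base frame: x ahead of the robot, y to its left, z up, the work surface at z = 0. Lengths are in m, angles in rad, forces in N, time in s.
With the tool pointing down it reaches from about 0.375 to 0.925 m from the base axis. Payload 3.1 kg.
Tool frame: the origin (TCP) lies at the very end of the fingers, on their centre line; the grasp point (between the pads) lies hold_point_z behind it (hold_point_z is the distance from the TCP to the grasp point, in m); z points along the fingers, y is the line along which they close (so a half turn about z gives the same grasp; the last joint's range is limited). The gripper opens to 85 mm and grips with 20 to 120 N. Pads are 22 mm wide; open, the fingers measure 114 mm over their backs; the gripper's body (76 mm by 85 mm) begins 54 mm behind the grasp point. The pads swing forward as they close: fully open they stand 13 mm farther back than shut.
Start: joints at [-1.207, 0.383, 0.044, 1.598, -0.018, 1.161, -0.05], TCP at [0.29, 0.582, 0.231] pointing down, gripper open.
Joint ranges: [-2.61, 2.61], [-0.41, 2.15], [-1.48, 1.57], [0, 2.5], [-1.57, 4.71], [0.05, 1.97], [-2.85, 2.85]. Speed limits (rad/s): [2.79, 2.79, 3.14, 3.14, 3.14, 3.14, 3.14].

### API

Orientations are given as a rotation vector (axis times angle).
In Python, from station import get_obs, read_camera, camera_model, finish_job, hold_point_z gives the robot as it stands. The module is installed in compiled form; this text tells all that it offers.
- The arm moves only by the shell command python3 -m jog 'ROWS' [OPENING] [FORCE]. ROWS is JSON, a list of rows, each an object with "dp": the shift along the tool's x, y, z normalised to -1 to 1, where 1 is 0.02 m, a list of three; "delta_rot": the turn, a rotation vector about the tool's x, y, z normalised to -1 to 1, where 1 is 180 degrees, a list of three. A call has 1 to 8 rows; each row shifts and turns the commanded pose from where the row before left it, along the tool's axes as they then stand; what a row does not reach is not made up. A row lasts 1/12 s, in which the tool goes at most 41.7 mm and 7.16 degrees, less where a joint would pass 70% of its speed; a pose out of reach is approached as far as the arm can. A call with a number of a shift or a turn outside -1 to 1 is refused whole. A call with a gripper value outside its range is refused whole. OPENING is the opening, from 0 (shut) to 1 (fully open), set as the call begins (- or left out, the last holds). The fingers move at their own pace and stop on an object; FORCE is the grip in N (left out, the last holds). Time passes only in rows, so rows that do not move let the fingers close. It gives the time, the measured TCP pose, the force, the opening and the grip force at its end, in the units of the state.
- get_obs(): the state, without advancing time (a new reading comes with each control period).
- read_camera(name): name is "scene" or "top" or "wrist"; returns (picture, depth): 420x560x3 uint8, red, green, blue; 420x560 float32, m along the optical axis (not along the pixel's ray), 0 where there is no reading.
- camera_model(name): a dict with "K" (3x3 intrinsics, pixels), "world_from_camera" (4x4, takes a point from camera to world coordinates); the wrist camera has in their place "tool_from_camera" (4x4, takes a point from camera to tool coordinates, whose origin is the TCP and whose axes are the flange's). Camera axes: x right, y up, looking along -z (the intrinsics and any distortion apply to the point x, -y, -z); pixel columns grow to the right and rows downward; lengths in m; the calibration is good to about 2 mm. The wrist camera is an equidistant fisheye: a pixel r from the principal point sees the ray r / f radians off the axis. A picture is of the moment at which its call begins: read the wrist's pose just before it. camera_model takes no time and is no camera call.
- finish_job(): hands the job in; it is judged then, once.
The state is a dict: "time": time; "q": joint angles; "joint_velocities": joint speeds; "effort": joint torques, N m; "ee_pos": TCP position; "tcp_rot": TCP orientation; "contact_force": force on the tool from outside, world axes, zero at the start; "ft_torque": the same for the moment, N m; "grip_width": opening from 0.0 (shut) to 1.0 (fully open); "grasp_force": force on a finger pad.
Only numpy, scipy, OpenCV 4.12 (cv2) and the standard library are available. Lean on these libraries where they do the work, as an engineer would, in place of code of your own. Each camera call takes 0.05 s, during which the arm holds its last target. There are 200 camera calls.

## Working session

There is one attempt and no reset: what is moved stays moved. The work goes in short steps, Python scripts to look and compute and a shell command to move; the robot and the scene stay as the last step left them, time stands still between calls to the robot, and variables do not carry over. Pictures are saved under pics/ and viewed, at most 10 in all, crops included, and the job is handed in when it is done.

```bash
mkdir -p pics; python3 - <<'E'
from station import *
import cv2,numpy as np
np.set_printoptions(precision=4,suppress=True)
o=get_obs()
for k,v in o.items(): print(k,v)
print(hold_point_z)
for n in("scene","top","wrist"):
    p,d=read_camera(n); cv2.imwrite(f"pics/{n}0.png",p[:,:,::-1]); np.save(f"{n}0d.npy",d)
    print(n,camera_model(n))
E
```

```text
time 0.0
q [-1.2068  0.3839  0.0438  1.5996 -0.0179  1.1612 -0.0499]
joint_velocities [ 0.0007  0.0008 -0.0005 -0.0009  0.0002 -0.0009 -0.0002]
effort [ -0.0001 -43.3449   1.0246 -24.9516   0.0106   0.0113   0.    ]
ee_pos [0.2892 0.5811 0.2299]
tcp_rot [-0.7187 -3.0578  0.0041]
contact_force [ 0.2041 -0.0179  0.08  ]
ft_torque [0.0092 0.0111 0.05  ]
grasp_force 0.0
grip_width 1.0011296471223508
0.0187
scene {'K': array([[452.1723,   0.    , 285.9842],
       [  0.    , 452.1723, 202.2518],
       [  0.    ,   0.    ,   1.    ]]), 'world_from_camera': array([[ 0.5923,  0.4098, -0.6937, -0.4257],
       [-0.8057,  0.307 , -0.5066, -0.6519],
       [ 0.0053,  0.8589,  0.512 ,  0.7807],
       [ 0.    ,  0.    ,  0.    ,  1.    ]])}
top {'K': array([[526.7349,   0.    , 278.3533],
       [  0.    , 526.7349, 201.6008],
       [  0.    ,   0.    ,   1.    ]]), 'world_from_camera': array([[-0.0084,  0.9801, -0.1984,  0.2222],
       [-0.9999, -0.0096, -0.005 ,  0.0497],
       [-0.0069,  0.1984,  0.9801,  1.5433],
       [ 0.    ,  0.    ,  0.    ,  1.    ]])}
wrist {'K': array([[325.1923,   0.    , 278.5802],
       [  0.    , 325.1923, 210.8501],
       [  0.    ,   0.    ,   1.    ]]), 'tool_from_camera': array([[ 0.0004,  0.9511,  0.3089,  0.0791],
       [ 1.    , -0.0006,  0.0003,  0.0006],
       [ 0.0005,  0.3089, -0.9511, -0.1426],
       [ 0.    ,  0.    ,  0.    ,  1.    ]])}
```

View pics/top0.png

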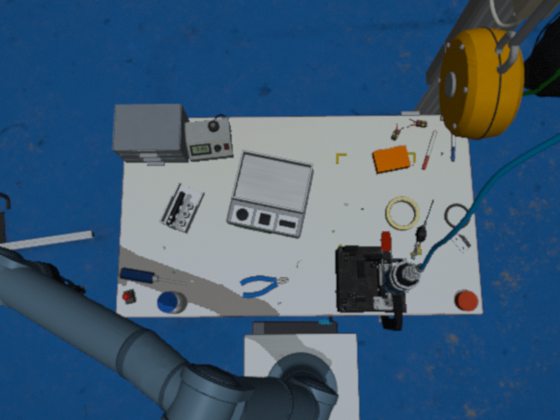

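View pics/scene0.png

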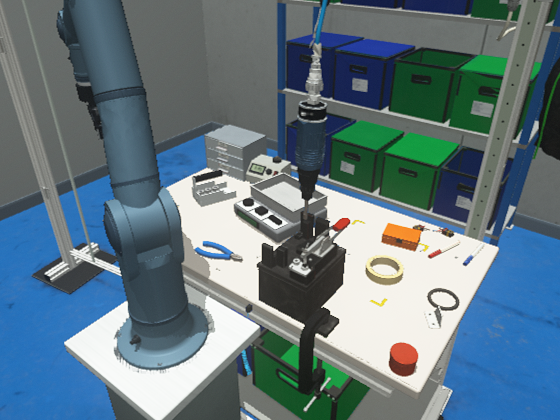

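The top view shows the scale at about (270,195), with the keys round (243,213), square (264,218) and bar (287,223) from left to right. The scoop is at (182,208), the tape at (402,212) and the case at (391,159). The scene view agrees, with a vise and a hanging driver on the right.

```bash
cat > h.py <<'E'
from station import *
import cv2,numpy as np
from scipy.spatial.transform import Rotation as R
np.set_printoptions(precision=4,suppress=True)
def ray(n,px,o=None):
    m=camera_model(n);K=m["K"];u=(np.atleast_2d(px).astype(float)-K[:2,2])/K[0,0]
    if n=="wrist":
        r=np.linalg.norm(u,axis=1,keepdims=True);s=np.where(r>1e-9,np.sin(r)/np.maximum(r,1e-9),1)
        d=np.c_[u[:,:1]*s,-u[:,1:]*s,-np.cos(r)]
        T=np.eye(4);T[:3,:3]=R.from_rotvec(o["tcp_rot"]).as_matrix();T[:3,3]=o["ee_pos"];T=T@m["tool_from_camera"]
    else:
        d=np.c_[u[:,0],-u[:,1],-np.ones(len(u))];T=m["world_from_camera"]
    return T[:3,3],d@T[:3,:3].T,d
def plane(n,px,z,o=None):
    c,d,_=ray(n,px,o);return c+d*((z-c[2])/d[:,2:])
def tri(*v): # (cam,px,obs)
    A=np.zeros((3,3));b=np.zeros(3)
    for n,px,o in v:
        c,d,_=ray(n,px,o);d=d[0]/np.linalg.norm(d[0]);P=np.eye(3)-np.outer(d,d);A+=P;b+=P@c
    return np.linalg.solve(A,b)
def pts(n,d,o=None): # all pixels -> world by depth
    h,w=d.shape;px=np.stack(np.meshgrid(np.arange(w),np.arange(h)),-1).reshape(-1,2)
    c,D,l=ray(n,px,o);return (c+D*(d.reshape(-1,1)/-l[:,2:])).reshape(h,w,3)
def cap(n,name):
    o=get_obs();p,d=read_camera(n);cv2.imwrite(f"pics/{name}.png",p[:,:,::-1]);np.save(name+"d.npy",d);np.save(name+"o.npy",o,allow_pickle=True);return o,p,d
E
python3 - <<'E'
from h import *
t=cv2.imread("pics/top0.png");s=cv2.imread("pics/scene0.png")
a=cv2.resize(t[145:245,145:325],None,fx=4,fy=4,interpolation=cv2.INTER_CUBIC)[:400]
b=cv2.resize(s[160:260,185:335],None,fx=4,fy=4,interpolation=cv2.INTER_CUBIC)
cv2.imwrite("pics/ta.png",a);cv2.imwrite("pics/sb.png",b)
P=pts("top",np.load("top0d.npy"))
for u,v in[(243,213),(264,218),(287,223),(272,185),(182,190),(182,208),(180,215),(402,212),(391,159),(220,250)]:print(u,v,P[v,u])
print(R.from_rotvec(get_obs()["tcp_rot"]).as_matrix())
E
```

```text
243 213 [0.4897 0.1586 0.0631]
264 218 [0.4747 0.0987 0.0624]
287 223 [0.4597 0.0333 0.0623]
272 185 [0.5729 0.0754 0.0548]
182 190 [0.5727 0.3468 0.0015]
182 208 [ 0.518   0.3456 -0.0002]
180 215 [ 0.4969  0.351  -0.0007]
402 212 [ 0.4992 -0.3092  0.0019]
391 159 [ 0.6544 -0.2786  0.0306]
220 250 [0.3909 0.2298 0.0037]
[[-0.8953  0.4455 -0.0009]
 [ 0.4455  0.8953 -0.0019]
 [-0.0001 -0.0021 -1.    ]]
```

View pics/ta.png

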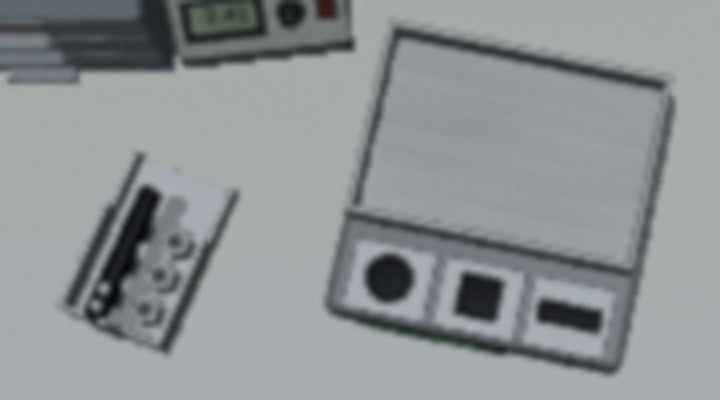

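View pics/sb.png

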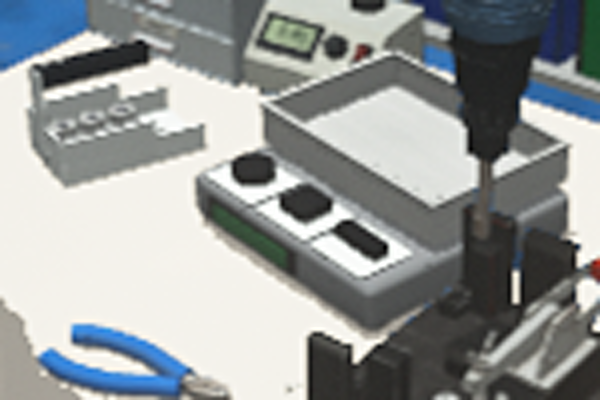

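The zoomed top view shows the keys in order from left: round, square, bar. The scoop's open end points away from the robot and slightly right, with the black bar on its centre line and the strap at the robot's end. The scene crop confirms this. Next I measure precisely.

```bash
python3 - <<'E'
from h import *
def blobs(img,roi,thr,mn=15):
    u0,v0,u1,v1=roi;g=img[v0:v1,u0:u1].max(2);m=(g<thr).astype(np.uint8)
    n,l,st,c=cv2.connectedComponentsWithStats(m)
    return [(c[i]+[u0,v0],st[i,4],cv2.minAreaRect(np.argwhere(l==i)[:,::-1].astype(np.float32)+[u0,v0])) for i in range(1,n) if st[i,4]>=mn]
t=cv2.imread("pics/top0.png");s=cv2.imread("pics/scene0.png")
print("top keys")
for b in blobs(t,(230,205,305,232),70): print(b[0],b[1],plane("top",b[0],.062),b[2])
print("scene keys")
for b in blobs(s,(230,190,300,240),60): print(b[0],b[1],plane("scene",b[0],.062))
print("top bar")
for b in blobs(t,(165,188,200,228),65): print(b[0],b[1],b[2],plane("top",cv2.boxPoints(b[2]),.096))
print("scene bar")
for b in blobs(s,(185,165,228,185),60): print(b[0],b[1],b[2])
P=pts("top",np.load("top0d.npy"));Q=pts("scene",np.load("scene0d.npy"))
for X in(P,Q):
    m=(X[...,2]>.085)&(X[...,2]<.105)&(X[...,0]>.42)&(X[...,0]<.65)&(X[...,1]>.27)&(X[...,1]<.42)
    x=X[m]; print("bar depth",len(x),x.mean(0),x.max(0),x.min(0),np.linalg.svd(x[:,:2]-x[:,:2].mean(0),full_matrices=False)[2][0])
# obstacles higher than .12
m=(P[...,2]>.12)&(P[...,0]>.3)&(P[...,0]<.95)&(P[...,1]>-.5)&(P[...,1]<.35);x=P[m];print("tall",len(x))
for y0 in np.arange(-.5,.35,.1):
    z=x[(x[:,1]>=y0)&(x[:,1]<y0+.1)]
    if len(z):print(round(y0,2),z.min(0),z.max(0))
# bezel height, pan rim
m=(P[...,2]>.08)&(P[...,2]<.1)&(P[...,0]>.45)&(P[...,0]<.75)&(P[...,1]>-.1)&(P[...,1]<.22);r=P[m][:,:2].astype(np.float32)
print("rim",cv2.minAreaRect(r),cv2.boxPoints(cv2.minAreaRect(r)))
print("bezel",P[222,252],P[206,247])
E
```

```text
top keysTraceback (most recent call last):
  File "<stdin>", line 8, in <module>
  File "<stdin>", line 5, in blobs
cv2.error: OpenCV(4.12.0) /io/opencv/modules/imgproc/src/convhull.cpp:143: error: (-215:Assertion failed) total >= 0 && (depth == CV_32F || depth == CV_32S) in function 'convexHull'
```

```bash
cat > m.py <<'E'
from h import *
def blobs(img,roi,thr,mn=15):
    u0,v0,u1,v1=roi;g=img[v0:v1,u0:u1].max(2);m=(g<thr).astype(np.uint8)
    n,l,st,c=cv2.connectedComponentsWithStats(m)
    return [(c[i]+[u0,v0],st[i,4],cv2.minAreaRect((np.argwhere(l==i)[:,::-1]+[u0,v0]).astype(np.float32))) for i in range(1,n) if st[i,4]>=mn]
E
python3 - <<'E'
from m import *
t=cv2.imread("pics/top0.png");s=cv2.imread("pics/scene0.png")
print("top keys")
for b in blobs(t,(230,205,305,232),70): print(b[0],b[1],plane("top",b[0],.062),b[2])
print("scene keys")
for b in blobs(s,(230,190,300,240),60): print(b[0],b[1],plane("scene",b[0],.062))
print("top bar")
for b in blobs(t,(165,188,200,228),65): print(b[0],b[1],b[2],plane("top",cv2.boxPoints(b[2]),.096))
print("scene bar")
for b in blobs(s,(185,165,228,185),60): print(b[0],b[1],b[2])
P=pts("top",np.load("top0d.npy"));Q=pts("scene",np.load("scene0d.npy"))
for X in(P,Q):
    m=(X[...,2]>.085)&(X[...,2]<.105)&(X[...,0]>.42)&(X[...,0]<.65)&(X[...,1]>.27)&(X[...,1]<.42)
    x=X[m]; print("bar depth",len(x),x.mean(0),x.max(0),x.min(0),np.linalg.svd(x[:,:2]-x[:,:2].mean(0),full_matrices=False)[2][0])
m=(P[...,2]>.12)&(P[...,0]>.3)&(P[...,0]<.95)&(P[...,1]>-.5)&(P[...,1]<.35);x=P[m];print("tall",len(x))
for y0 in np.arange(-.5,.35,.1):
    z=x[(x[:,1]>=y0)&(x[:,1]<y0+.1)]
    if len(z):print(round(y0,2),z.min(0),z.max(0))
m=(P[...,2]>.08)&(P[...,2]<.1)&(P[...,0]>.45)&(P[...,0]<.75)&(P[...,1]>-.1)&(P[...,1]<.22);r=P[m][:,:2].astype(np.float32)
print("rim",len(r),cv2.boxPoints(cv2.minAreaRect(r)))
print("bezel",P[222,252],P[206,247])
E
```

```text
top keys
[241.8723 214.0532] 94 [[0.4868 0.1619 0.062 ]] ((242.00003051757812, 214.0), (9.899494171142578, 9.899494171142578), 45.0)
[264.2553 218.8404] 94 [[0.4724 0.098  0.062 ]] ((264.176513671875, 218.79412841796875), (9.45888900756836, 9.701424598693848), 14.03624439239502)
[287.0143 223.5714] 70 [[0.4581 0.0332 0.062 ]] ((286.98822021484375, 223.5529327392578), (14.75127124786377, 4.555540561676025), 12.528807640075684)
[251.283  227.7547] 53 [[0.447  0.1349 0.062 ]] ((251.923095703125, 227.88461303710938), (36.6737174987793, 1.3728129863739014), 11.309932708740234)
scene keys
[247.7581 202.    ] 62 [[0.4781 0.1549 0.062 ]]
[260.9155 210.4789] 71 [[0.4638 0.0908 0.062 ]]
[274.8167 219.45  ] 60 [[0.4495 0.0271 0.062 ]]
[296.6364 236.3333] 33 [[ 0.4178 -0.0731  0.062 ]]
top bar
[176.3018 207.1479] 169 ((175.96917724609375, 208.66781616210938), (6.455325603485107, 35.33877182006836), 24.443954467773438) [[0.4563 0.3713 0.096 ]
 [0.5477 0.3331 0.096 ]
 [0.5398 0.3163 0.096 ]
 [0.4487 0.3547 0.096 ]]
[168.7273 205.7273] 22 ((168.65122985839844, 205.83900451660156), (1.04764580726623
[... 416 characters left out ...]
 175.3354949951172), (5.293460845947266, 26.7217960357666), 75.25643920898438)
bar depth 226 [0.4992 0.3472 0.0945] [0.5499 0.376  0.1042] [0.4498 0.3237 0.085 ] [-0.9243  0.3816]
bar depth 137 [0.494  0.3458 0.0916] [0.649  0.4074 0.0991] [0.4454 0.322  0.0851] [-0.9592  0.2829]
tall 14023
-0.5 [ 0.733  -0.4635  0.1206] [ 0.9455 -0.4004  0.7248]
-0.4 [ 0.7326 -0.3999  0.556 ] [ 0.8375 -0.3737  0.7285]
-0.3 [ 0.3003 -0.2615  0.1204] [ 0.5241 -0.2     1.0308]
-0.2 [ 0.3  -0.2   0.12] [ 0.5335 -0.1041  1.1488]
0.3 [0.6568 0.3286 0.12  ] [0.7942 0.35   0.1477]
rim 453 [[ 0.4835 -0.0104]
 [ 0.6765 -0.0561]
 [ 0.7399  0.2114]
 [ 0.5468  0.2572]]
bezel [0.4669 0.1341 0.0413] [0.5136 0.1485 0.0441]
```

```bash
python3 - <<'E'
from h import *
Q=pts("scene",np.load("scene0d.npy"));P=pts("top",np.load("top0d.npy"))
for nm,X in(("scene",Q),("top",P)):
  for z0 in np.arange(.1,1.2,.1):
    m=(X[...,2]>z0)&(X[...,2]<z0+.1)&(X[...,0]>.28)&(X[...,0]<.9)&(X[...,1]>-.4)&(X[...,1]<.3)
    if m.sum()>5:print(nm,round(z0,1),m.sum(),np.percentile(X[m],[3,50,97],axis=0).round(3).tolist())
E
python3 -m jog '[{"dp":[-1,-1,-0.4],"delta_rot":[0,0,0]},{"dp":[-1,-1,-0.4],"delta_rot":[0,0,0]},{"dp":[-1,-1,-0.4],"delta_rot":[0,0,0]},{"dp":[-1,-1,-0.4],"delta_rot":[0,0,0]},{"dp":[-1,-1,-0.4],"delta_rot":[0,0,0]},{"dp":[-1,-1,0],"delta_rot":[0,0,0]},{"dp":[-0.7,-1,0],"delta_rot":[0,0,0]},{"dp":[0,0,0],"delta_rot":[0,0,0]}]' 
python3 - <<'E'
from h import *
o,p,d=cap("wrist","w1");print(o["q"],o["ee_pos"],o["tcp_rot"])
E
```

```text
scene 0.1 1895 [[0.284, -0.243, 0.111], [0.341, -0.204, 0.149], [0.388, -0.113, 0.194]]
scene 0.2 7 [[0.345, -0.207, 0.2], [0.35, -0.193, 0.201], [0.352, -0.183, 0.201]]
scene 0.3 23 [[0.28, -0.224, 0.322], [0.285, -0.222, 0.381], [0.288, -0.208, 0.399]]
scene 0.4 165 [[0.281, -0.223, 0.405], [0.286, -0.221, 0.477], [0.306, -0.175, 0.5]]
scene 0.5 310 [[0.28, -0.398, 0.506], [0.285, -0.205, 0.57], [0.89, -0.191, 0.598]]
scene 0.6 363 [[0.282, -0.202, 0.602], [0.297, -0.197, 0.639], [0.332, -0.176, 0.677]]
top 0.1 2120 [[0.284, -0.233, 0.111], [0.34, -0.172, 0.12], [0.4, -0.106, 0.189]]
top 0.2 29 [[0.345, -0.206, 0.2], [0.353, -0.191, 0.201], [0.356, -0.175, 0.204]]
top 0.3 20 [[0.283, -0.2, 0.375], [0.311, -0.184, 0.386], [0.325, -0.168, 0.399]]
top 0.4 262 [[0.281, -0.2, 0.407], [0.299, -0.18, 0.483], [0.322, -0.168, 0.5]]
top 0.5 390 [[0.281, -0.398, 0.501], [0.298, -0.193, 0.565], [0.833, -0.173, 0.592]]
top 0.6 641 [[0.288, -0.395, 0.607], [0.338, -0.194, 0.678], [0.758, -0.173, 0.698]]
top 0.7 410 [[0.315, -0.396, 0.701], [0.35, -0.197, 0.723], [0.745, -0.178, 0.796]]
top 0.8 400 [[0.333, -0.216, 0.805], [0.356, -0.208, 0.857], [0.378, -0.199, 0.898]]
top 0.9 3324 [[0.386, -0.253, 0.918], [0.431, -0.15, 0.973], [0.519, -0.146, 0.999]]
top 1.0 5429 [[0.424, -0.203, 1.002], [0.462, -0.174, 1.024], [0.516, -0.15, 1.079]]
top 1.1 424 [[0.47, -0.182, 1.102], [0.471, -0.176, 1.124], [0.477, -0.174, 1.146]]
time: 0.82
ee_pos: [0.35, 0.3904, 0.271]
tcp_rot: [0.732, 3.054, -0.006]
contact_force: [1.0, -0.2, 0.3]
grip_width: 1.001
grasp_force: 0.0
[-1.036   0.11    0.1245  1.8559 -0.0121  1.1795  0.1929] [0.35   0.3904 0.271 ] [ 0.7318  3.0541 -0.0057]
```

View pics/w1.png

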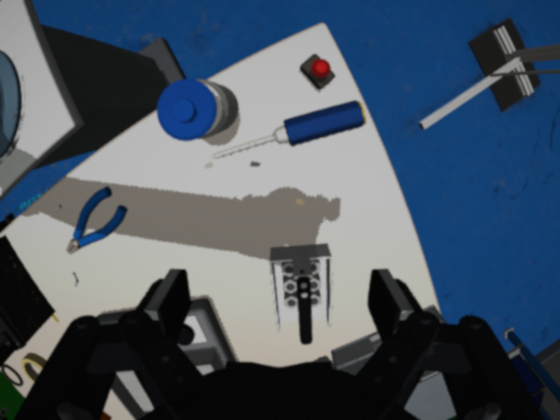

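The wrist picture shows the scoop at (300,285) with its bar vertical in the image, so the fingers already close across the bar. The round key is at (185,335). Now a helper that works out moves.

```bash
cat > to.py <<'E'
# usage: to.py x y z [ang of tool y deg] -> units in tool axes for the straight shift, and turn (tool pointing down)
import sys;from h import *
def go(p,ang=None):
    o=get_obs();M=R.from_rotvec(o["tcp_rot"]).as_matrix()
    print("pos",o["ee_pos"],"yang",np.degrees(np.arctan2(M[1,1],M[0,1])).round(2),"q",o["q"],"t",o["time"],"F",o["contact_force"])
    print("dp",M.T@(np.array(p)-o["ee_pos"])/.02)
    if ang is not None:
        a=np.radians(ang);y=np.array([np.cos(a),np.sin(a),0]);z=np.array([0,0,-1.]);T=np.c_[np.cross(y,z),y,z]
        print("rot",R.from_matrix(M.T@T).as_rotvec()/np.pi)
if __name__=="__main__":
    a=list(map(float,sys.argv[1:]));go(a[:3],a[3] if len(a)>3 else None)
E
python3 to.py .488 .162 .12 67; python3 to.py .488 .162 .12 77
```

```text
pos [0.3487 0.3935 0.2711] yang 63.22 q [-1.0376  0.1117  0.1216  1.8537 -0.014   1.178   0.1919] t 0.8667 F [-0.3477  0.5544  0.0795]
dp [-11.4325  -7.1877   7.5684]
rot [-0.0003  0.0001 -0.021 ]
pos [0.3487 0.3935 0.2711] yang 63.22 q [-1.0376  0.1117  0.1216  1.8537 -0.014   1.178   0.1919] t 0.8667 F [-0.3477  0.5544  0.0795]
dp [-11.4325  -7.1877   7.5684]
rot [-0.0003  0.0001 -0.0766]
```

```bash
python3 -m jog '[{"dp":[-1,-0.6,0.2],"delta_rot":[0,0,0]},{"dp":[-1,-0.6,0.5],"delta_rot":[0,0,0]},{"dp":[-1,-0.6,0.6],"delta_rot":[0,0,0]},{"dp":[-1,-0.6,0.6],"delta_rot":[0,0,0]},{"dp":[-1,-0.6,0.6],"delta_rot":[0,0,0]},{"dp":[-1,-0.6,0.6],"delta_rot":[0,0,0]},{"dp":[-1,-0.6,0.6],"delta_rot":[0,0,0]},{"dp":[-1,-0.6,0.6],"delta_rot":[0,0,0]}]' 0 30
python3 -m jog '[{"dp":[-1,-0.6,0.6],"delta_rot":[0,0,0]},{"dp":[-1,-0.6,0.6],"delta_rot":[0,0,0]},{"dp":[-0.7,-0.6,0.6],"delta_rot":[0,0,0]},{"dp":[-0.7,-0.6,0.6],"delta_rot":[0,0,0]},{"dp":[0,0,0.3],"delta_rot":[0,0,-0.039]},{"dp":[0,0,0.3],"delta_rot":[0,0,-0.038]},{"dp":[0,0,0],"delta_rot":[0,0,0]}]'
python3 - <<'E'
from h import *
o,p,d=cap("wrist","w2")
E
python3 to.py .488 .162 .07 77
```

```text
time: 1.53
ee_pos: [0.4478, 0.2403, 0.1845]
tcp_rot: [-0.715, -3.059, -0.001]
contact_force: [0.3, -0.4, -0.3]
grip_width: -0.002
grasp_force: 0.0
time: 2.12
ee_pos: [0.4861, 0.1669, 0.1235]
tcp_rot: [-0.34, -3.12, 0.002]
contact_force: [-0.1, 0.0, 0.1]
grip_width: -0.0
grasp_force: 0.0
pos [0.4865 0.1673 0.1243] yang 77.35 q [-0.6574  0.2639  0.2771  2.0239 -0.0941  0.8675  1.0217] t 2.1667 F [-0.0523 -0.315   0.9415]
dp [-0.1378 -0.2412  2.7138]
rot [-0.0003 -0.0006  0.002 ]
```

View pics/w2.png

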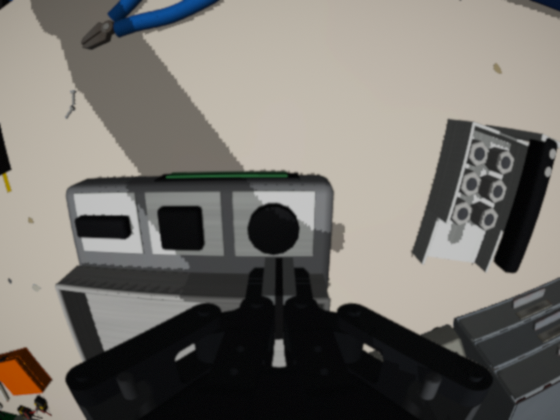

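The close view shows the keys: round (273,230), square (181,228) and bar (104,227). The bar of the scoop is at (527,205).

```bash
python3 - <<'E'
from m import *
w=cv2.imread("pics/w2.png");o=np.load("w2o.npy",allow_pickle=True).item()
t={0:(241.87,214.05),1:(264.26,218.84),2:(287.01,223.57)}
bl=[b for b in blobs(w,(70,198,315,258),45,200)]
for b in bl: print(b[0],b[1],plane("wrist",b[0],.062,o))
for px,tp in(((273,229.5),t[0]),((181,228),t[1]),((104,227),t[2])): print("tri",tri(("wrist",px,o),("top",tp,None)),plane("wrist",px,.062,o))
for b in blobs(w,(490,125,560,275),45,200):
    print(b[0],b[1],cv2.boxPoints(b[2])); print(plane("wrist",cv2.boxPoints(b[2]),.096,o))
# bar triangulated: wrist w2 & w1 at front/top ends
E
```

```text
[272.9547 228.5576] 1987 [[0.4851 0.1638 0.062 ]]
[181.0201 227.59  ] 1795 [[0.4711 0.1014 0.062 ]]
[103.0326 226.0915] 1104 [[0.4573 0.0395 0.062 ]]
tri [0.4884 0.1627 0.0544] [[0.4857 0.1636 0.062 ]]
tri [0.4737 0.0982 0.0544] [[0.4714 0.1013 0.062 ]]
tri [0.46   0.0332 0.0523] [[0.4581 0.0401 0.062 ]]
[524.7389 204.3771] 3543 [[491.9292 266.6576]
 [530.2671 133.6024]
 [558.7499 141.8093]
 [520.412  274.8645]]
[[0.5349 0.3092 0.096 ]
 [0.4466 0.3431 0.096 ]
 [0.4555 0.3732 0.096 ]
 [0.5512 0.339  0.096 ]]
```

```bash
python3 -m jog '[{"dp":[0,-0.2,0.8],"delta_rot":[0,0,0]},{"dp":[0,0,0.8],"delta_rot":[0,0,0]},{"dp":[0,0,0.8],"delta_rot":[0,0,0]},{"dp":[0,0,0.3],"delta_rot":[0,0,0]},{"dp":[0,0,0.2],"delta_rot":[0,0,0]},{"dp":[0,0,0.2],"delta_rot":[0,0,0]},{"dp":[0,0,0.2],"delta_rot":[0,0,0]},{"dp":[0,0,0],"delta_rot":[0,0,0]}]'
```

```text
time: 2.83
ee_pos: [0.4869, 0.1633, 0.0596]
tcp_rot: [0.345, 3.122, 0.002]
contact_force: [-0.8, 1.3, 2.5]
grip_width: 0.006
grasp_force: 1.1
```

```bash
python3 -m jog '[{"dp":[0,0,0.1],"delta_rot":[0,0,0]},{"dp":[0,0,0.08],"delta_rot":[0,0,0]},{"dp":[0,0,0],"delta_rot":[0,0,0]}]'; python3 -m jog '[{"dp":[0,0,0.05],"delta_rot":[0,0,0]},{"dp":[0,0,0],"delta_rot":[0,0,0]}]'
```

```text
time: 3.08
ee_pos: [0.487, 0.1633, 0.0564]
tcp_rot: [0.344, 3.121, 0.002]
contact_force: [-1.4, 0.6, 5.1]
grip_width: -0.002
grasp_force: 2.3
time: 3.25
ee_pos: [0.487, 0.1633, 0.056]
tcp_rot: [0.345, 3.122, 0.002]
contact_force: [-2.5, 1.2, 9.0]
grip_width: 0.003
grasp_force: 4.4
```

```bash
python3 -m jog '[{"dp":[0,0,-0.6],"delta_rot":[0,0,0]},{"dp":[0,0,-1],"delta_rot":[0,0,0]},{"dp":[0,0,-1],"delta_rot":[0,0,0]},{"dp":[0,0,-1],"delta_rot":[0,0,0]},{"dp":[0,0,-1],"delta_rot":[0,0,0]},{"dp":[0,0,-1],"delta_rot":[0,0,0]},{"dp":[0,0,-1],"delta_rot":[0,0,0.029]},{"dp":[0,0,-0.6],"delta_rot":[0,0,0.028]}]' 1 30; python3 to.py .455 .365 .2 67
```

```text
time: 3.92
ee_pos: [0.4873, 0.162, 0.2011]
tcp_rot: [0.63, 3.075, 0.002]
contact_force: [1.3, 0.7, 0.7]
grip_width: 0.995
grasp_force: 0.0
pos [0.4873 0.162  0.2011] yang 66.84 q [-0.6903  0.1544  0.3151  1.9688 -0.0556  1.0236  0.8167] t 3.9167 F [1.3349 0.7202 0.6812]
dp [5.4754 8.6987 0.0605]
rot [ 0.0006  0.0007 -0.0009]
```

```bash
python3 -m jog '[{"dp":[0.5,0.8,0],"delta_rot":[0,0,0]},{"dp":[0.6,1,0],"delta_rot":[0,0,0]},{"dp":[0.6,1,0],"delta_rot":[0,0,0]},{"dp":[0.6,1,0],"delta_rot":[0,0,0]},{"dp":[0.6,1,0],"delta_rot":[0,0,0]},{"dp":[0.6,1,0],"delta_rot":[0,0,0]},{"dp":[0.6,1,0],"delta_rot":[0,0,0]},{"dp":[0.6,1,0],"delta_rot":[0,0,0]}]';python3 -m jog '[{"dp":[0.7,0.9,0],"delta_rot":[0,0,0]},{"dp":[0,0,0],"delta_rot":[0,0,0]},{"dp":[0,0,0],"delta_rot":[0,0,0]}]'
python3 - <<'E'
from m import *
o,p,d=cap("wrist","w3");print(o["ee_pos"])
w=p[:,:,::-1]
for b in blobs(w,(180,100,380,330),45,100): print(b[0],b[1],b[2]);print(cv2.boxPoints(b[2]),plane("wrist",cv2.boxPoints(b[2]),.096,o))
E
```

```text
time: 4.58
ee_pos: [0.4601, 0.3429, 0.1987]
tcp_rot: [0.624, 3.079, -0.001]
contact_force: [-0.0, -0.1, 0.3]
grip_width: 1.003
grasp_force: 0.0
time: 4.83
ee_pos: [0.4533, 0.3658, 0.1984]
tcp_rot: [-0.617, -3.08, 0.001]
contact_force: [1.3, -0.3, -1.1]
grip_width: 0.997
grasp_force: 0.0
[0.4533 0.3658 0.1984]
[280.9516 254.0043] 2336 ((280.5, 260.5), (103.0, 45.0), 90.0)
[[258. 209.]
 [303. 209.]
 [303. 312.]
 [258. 312.]] [[0.4463 0.3516 0.096 ]
 [0.46   0.3845 0.096 ]
 [0.5525 0.3492 0.096 ]
 [0.5366 0.3112 0.096 ]]
[183.5684 300.3284] 475 ((184.5, 299.5), (59.0, 9.0), 90.0)
[[180. 270.]
 [189. 270.]
 [189. 329.]
 [180. 329.]] [[0.4711 0.2647 0.096 ]
 [0.4741 0.2726 0.096 ]
 [0.5323 0.2387 0.096 ]
 [0.5294 0.2296 0.096 ]]
[374.8286 297.8682] 531 ((374.0, 299.5), (59.0, 10.0), 90.0)
[[369. 270.]
 [379. 270.]
 [379. 329.]
 [369. 329.]] [[0.5347 0.4182 0.096 ]
 [0.5386 0.4267 0.096 ]
 [0.6047 0.4102 0.096 ]
 [0.5998 0.4009 0.096 ]]
```

View pics/w3.png

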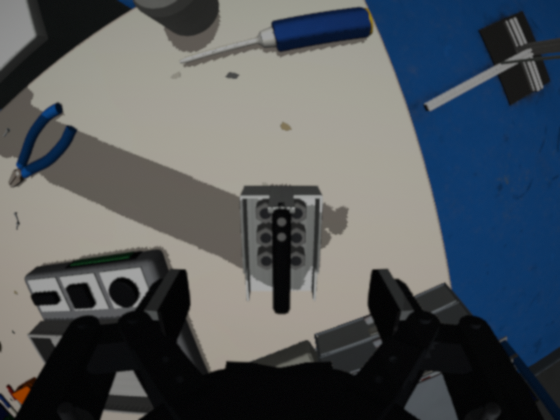

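The scoop is centred below the hand. Its bar runs from (281,207) to (282,313) and lies vertical in the image, so the alignment is good.

```bash
python3 - <<'E'
from m import *
o=np.load("w3o.npy",allow_pickle=True).item();d=np.load("w3d.npy");X=pts("wrist",d,o)
Z=X[200:320,262:302,2];m=np.zeros(d.shape,bool);m[200:320,262:302]=(Z>.085)&(Z<.11)
x=X[m];print(len(x),np.median(x[:,2]),x.mean(0))
r=cv2.minAreaRect(x[:,:2].astype(np.float32));print(r);B=cv2.boxPoints(r);print(B)
v,u=np.where(m);print(u.min(),u.max(),v.min(),v.max())
for vv in(230,260,290): print(vv,np.where(m[vv])[0][[0,-1]])
for z in(.096,):
  print(plane("wrist",[[281.5,v.min()],[281.5,v.max()]],z,o))
# front end triangulated between w2(506,270) and w3
o2=np.load("w2o.npy",allow_pickle=True).item()
print("tri",tri(("wrist",(282,312),o),("wrist",(510,271),o2)))
E
python3 to.py .51 .341 .2 67.2
```

```text
2110 0.0953900945935815 [0.4931 0.352  0.0949]
((0.49984949827194214, 0.35087019205093384), (0.021339857950806618, 0.10311160981655121), 69.22923278808594)
[[0.4479 0.3592]
 [0.5443 0.3226]
 [0.5518 0.3426]
 [0.4554 0.3791]]
268 294 204 313
230 [272 290]
260 [272 290]
290 [272 290]
[[0.4496 0.3704 0.096 ]
 [0.5458 0.3307 0.096 ]]
tri [0.5471 0.3306 0.0923]
pos [0.4543 0.364  0.1984] yang 67.17 q [-0.9118  0.2892  0.1942  1.8048 -0.062   1.0546  0.4776] t 4.8833 F [-0.365  -0.2281 -0.0231]
dp [-3.0138  0.0225 -0.0763]
rot [-0.0005  0.0002 -0.0002]
```

```bash
python3 -m jog '[{"dp":[-0.95,0.06,0.3],"delta_rot":[0,0,0]},{"dp":[-0.95,0.06,0.9],"delta_rot":[0,0,0]},{"dp":[-0.96,0.06,0.9],"delta_rot":[0,0,0]},{"dp":[0,0,0.9],"delta_rot":[0,0,0]},{"dp":[0,0,0.9],"delta_rot":[0,0,0]},{"dp":[0,0,0.9],"delta_rot":[0,0,0]},{"dp":[0,0,0.9],"delta_rot":[0,0,0]},{"dp":[0,0,0],"delta_rot":[0,0,0]}]'; python3 to.py .5088 .3455 .066 67.5
```

```text
time: 5.55
ee_pos: [0.5065, 0.341, 0.0807]
tcp_rot: [-0.626, -3.074, 0.012]
contact_force: [-0.7, -0.5, -0.1]
grip_width: 1.001
grasp_force: 0.0
pos [0.5065 0.341  0.0807] yang 66.96 q [-0.8198  0.4892  0.1975  1.8075 -0.1191  0.8654  0.602 ] t 5.55 F [-0.7129 -0.5023 -0.1256]
dp [-0.0193  0.2564  0.7327]
rot [-0.0027 -0.0009 -0.003 ]
```

```bash
python3 -m jog '[{"dp":[0,0.2,0.4],"delta_rot":[-0.003,0,-0.003]},{"dp":[0,0,0.33],"delta_rot":[0,0,0]},{"dp":[0,0,0],"delta_rot":[0,0,0]}]'; python3 to.py .5088 .3455 .066 67.5; python3 -m jog '[{"dp":[0,0,0],"delta_rot":[0,0,0]},{"dp":[0,0,0],"delta_rot":[0,0,0]},{"dp":[0,0,0],"delta_rot":[0,0,0]},{"dp":[0,0,0],"delta_rot":[0,0,0]},{"dp":[0,0,0],"delta_rot":[0,0,0]},{"dp":[0,0,0],"delta_rot":[0,0,0]}]' 0 80
```

```text
time: 5.8
ee_pos: [0.5101, 0.3489, 0.0697]
tcp_rot: [0.609, 3.08, 0.014]
contact_force: [-1.0, 0.2, -0.5]
grip_width: 0.999
grasp_force: 0.0
pos [0.5101 0.3489 0.0697] yang 67.64 q [-0.8145  0.5077  0.1873  1.8058 -0.1289  0.8321  0.6166] t 5.8 F [-1.0038  0.2164 -0.5056]
dp [-0.0048 -0.1851  0.183 ]
rot [ 0.0028 -0.      0.0008]
time: 6.3
ee_pos: [0.51, 0.3491, 0.0706]
tcp_rot: [0.608, 3.081, 0.013]
contact_force: [2.2, 0.9, -1.6]
grip_width: 0.171
grasp_force: 78.9
```

```bash
python3 -m jog '[{"dp":[0,0,-0.2],"delta_rot":[0,0,0]},{"dp":[0,0,-0.6],"delta_rot":[0,0,0]},{"dp":[0,0,-1],"delta_rot":[0,0,0]},{"dp":[0,0,-1],"delta_rot":[0,0,0]},{"dp":[0,0,-1],"delta_rot":[0,0,0]},{"dp":[0,0,-1],"delta_rot":[0,0,0]},{"dp":[0,0,-1],"delta_rot":[0,0,0]},{"dp":[0,0,-0.6],"delta_rot":[0,0,0]}]'
cat > tip.py <<'E'
import sys;from h import *
# lip local offset from pan centre (scale axes), lip z, heading deg
def pan():
    C=plane("top",[[244.5,152],[312.5,166],[303.75,212.5],[232.5,198]],.09)
    a=np.radians(-12.25);x=np.array([np.cos(a),np.sin(a),0]);y=np.array([-x[1],x[0],0])
    O=np.array([.4725,.0985,0])+.075*x
    return C,O,x,y
if __name__=="__main__":
    C,O,x,y=pan();print("rim local",(C-O)@np.c_[x,y])
    px,dx,dy,z,h=map(float,sys.argv[1:]);a=np.radians(h)
    lip=O+(px+dx)*x+dy*y+[0,0,z];t=lip-.07*np.array([np.cos(a),np.sin(a),0])+[0,0,.068]
    print("lip",lip,"tcp",t)
    from to import go;go(t,h+90)
E
python3 tip.py .03 -.01 .055 .135 -75
```

```text
time: 6.97
ee_pos: [0.5099, 0.3488, 0.2003]
tcp_rot: [0.607, 3.079, 0.017]
contact_force: [1.2, 0.5, -5.3]
grip_width: 0.172
grasp_force: 78.5
rim local [[ 0.0993  0.0938]
 [ 0.0979 -0.1053]
 [-0.0394 -0.1071]
 [-0.0394  0.0977]]
lip [0.577  0.1321 0.135 ] tcp [0.5589 0.1997 0.203 ]
pos [0.5099 0.3488 0.2003] yang 67.68 q [-0.8384  0.3476  0.2136  1.7254 -0.0883  1.0672  0.586 ] t 6.9667 F [ 1.2042  0.4629 -5.2805]
dp [-5.0964 -5.9627 -0.1957]
rot [ 0.0035 -0.0014  0.2927]
```

```bash
python3 -m jog '[{"dp":[-0.3,-0.4,0],"delta_rot":[0.003,0,0]},{"dp":[-0.7,-0.8,0],"delta_rot":[0,0,0]},{"dp":[-0.8,-0.9,-0.1],"delta_rot":[0,0,0]},{"dp":[-0.8,-0.9,-0.1],"delta_rot":[0,0,0]},{"dp":[-0.8,-0.9,0],"delta_rot":[0,0,0]},{"dp":[-0.8,-0.9,0],"delta_rot":[0,0,0]},{"dp":[-0.6,-0.8,0],"delta_rot":[0,0,0]},{"dp":[-0.3,-0.4,0],"delta_rot":[0,0,0.015]}]';python3 -m jog '[{"dp":[0,0,0],"delta_rot":[0,0,0.03]},{"dp":[0,0,0],"delta_rot":[0,0,0.035]},{"dp":[0,0,0],"delta_rot":[0,0,0.035]},{"dp":[0,0,0],"delta_rot":[0,0,0.035]},{"dp":[0,0,0],"delta_rot":[0,0,0.035]},{"dp":[0,0,0],"delta_rot":[0,0,0.035]},{"dp":[0,0,0],"delta_rot":[0,0,0.035]},{"dp":[0,0,0],"delta_rot":[0,0,0.03]}]';python3 -m jog '[{"dp":[0,0,0],"delta_rot":[0,0,0.008]},{"dp":[0,0,0],"delta_rot":[0,0,0]}]'; python3 tip.py .03 -.01 .055 .102 -75
python3 -c "
from h import *
cap('top','t2');t=cv2.imread('pics/t2.png');cv2.imwrite('pics/t2c.png',cv2.resize(t[130:250,130:330],None,fx=4,fy=4))"
```

```text
time: 7.63
ee_pos: [0.5585, 0.1922, 0.2001]
tcp_rot: [-0.69, -3.064, 0.009]
contact_force: [0.5, -1.0, -4.2]
grip_width: 0.174
grasp_force: 78.5
time: 8.3
ee_pos: [0.557, 0.1973, 0.2]
tcp_rot: [-1.889, -2.509, 0.006]
contact_force: [0.6, -0.8, -5.0]
grip_width: 0.172
grasp_force: 78.5
time: 8.47
ee_pos: [0.5573, 0.1978, 0.2005]
tcp_rot: [-1.912, -2.491, 0.005]
contact_force: [0.1, 0.6, -5.0]
grip_width: 0.174
grasp_force: 78.5
rim local [[ 0.0993  0.0938]
 [ 0.0979 -0.1053]
 [-0.0394 -0.1071]
 [-0.0394  0.0977]]
lip [0.577  0.1321 0.102 ] tcp [0.5589 0.1997 0.17  ]
pos [0.5573 0.1978 0.2005] yang 14.98 q [-0.7704  0.3205  0.4317  1.7885 -0.15    1.0682 -0.0237] t 8.4667 F [ 0.1027  0.6041 -4.9738]
dp [0.0757 0.1046 1.5243]
rot [-0.0009  0.0004 -0.0001]
```

View pics/t2c.png

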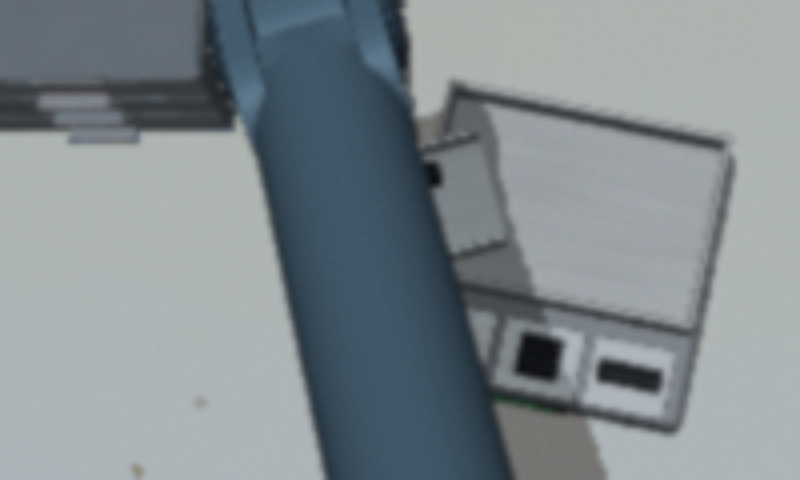

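The lip is over the pan's left half, at crop (490,190), and is clear of both walls. Now I lower the scoop and start tipping about the lip.

```bash
python3 -m jog '[{"dp":[0,0,0.6],"delta_rot":[0,0,0]},{"dp":[0,0,0.6],"delta_rot":[0,0,0]},{"dp":[0,0,0.3],"delta_rot":[0,0,0]},{"dp":[-0.245,0,-0.236],"delta_rot":[0,0.0222,0]},{"dp":[-0.245,0,-0.236],"delta_rot":[0,0.0222,0]},{"dp":[-0.245,0,-0.236],"delta_rot":[0,0.0222,0]},{"dp":[-0.245,0,-0.236],"delta_rot":[0,0.0222,0]},{"dp":[0,0,0],"delta_rot":[0,0,0]}]'; cat > lip.py <<'E'
from tip import *
o=get_obs();M=R.from_rotvec(o["tcp_rot"]).as_matrix();L=o["ee_pos"]+M@[-.07,0,.068]
C,O,x,y=pan();print("lip",L,"from pan centre",(L-O-.03*x)@np.c_[x,y],"z tool",M[:,2],"tilt",np.degrees(np.arccos(-M[2,2])),"roll ytool z",M[2,1]);print("q",o["q"],"t",o["time"])
E
python3 lip.py
```

```text
time: 9.18
ee_pos: [0.5657, 0.1707, 0.1875]
tcp_rot: [-1.786, -2.302, -0.247]
contact_force: [1.2, -2.8, -5.8]
grip_width: 0.167
grasp_force: 78.6
lip [0.5778 0.1234 0.103 ] from pan centre [-0.0074  0.0466] z tool [-0.0681  0.2631 -0.9624] tilt 15.768666614881997 roll ytool z -0.00048708358193180756
q [-0.5296  0.3473  0.381   1.8044 -0.4576  1.0839  0.315 ] t 9.1833
```

```bash
python3 -m jog '[{"dp":[-0.22,0,-0.22],"delta_rot":[0,0.0222,0]},{"dp":[-0.22,0,-0.22],"delta_rot":[0,0.0222,0]},{"dp":[-0.17,0,-0.17],"delta_rot":[0,0.0167,0]},{"dp":[-0.12,0,-0.12],"delta_rot":[0,0.0111,0]},{"dp":[-0.12,0,-0.12],"delta_rot":[0,0.0111,0]},{"dp":[-0.12,0,-0.12],"delta_rot":[0,0.0111,0]},{"dp":[-0.12,0,-0.12],"delta_rot":[0,0.0111,0]},{"dp":[0,0,0],"delta_rot":[0,0,0]}]'; python3 lip.py;python3 -m jog '[{"dp":[-0.17,0,-0.17],"delta_rot":[0,0.0167,0]},{"dp":[-0.17,0,-0.17],"delta_rot":[0,0.0167,0]},{"dp":[-0.17,0,-0.17],"delta_rot":[0,0.0167,0]},{"dp":[-0.17,0,-0.17],"delta_rot":[0,0.0167,0]},{"dp":[0,0,0],"delta_rot":[0,0,0]},{"dp":[0,0,0],"delta_rot":[0,0,0]},{"dp":[0,0,0],"delta_rot":[0,0,0]}]';python3 lip.py
python3 -c "
from h import *
cap('wrist','w4');cap('top','t4');cap('scene','s4')
a=cv2.imread('pics/w4.png');b=cv2.resize(cv2.imread('pics/s4.png')[150:250,190:330],None,fx=2.8,fy=2.8)
t=cv2.resize(cv2.imread('pics/t4.png')[130:250,150:330],None,fx=2.2,fy=2.2)
c=np.zeros((560,800,3),np.uint8);c[:280,:392]=b;c[:264,395:791]=t;c[285:560,:366]=cv2.resize(a,(366,275));cv2.imwrite('pics/c4.png',c)"
```

```text
time: 9.85
ee_pos: [0.5718, 0.1481, 0.1979]
tcp_rot: [-1.597, -2.072, -0.498]
contact_force: [-1.4, -0.8, -2.1]
grip_width: 0.173
grasp_force: 79.0
lip [0.5764 0.1299 0.1022] from pan centre [-0.0101  0.0528] z tool [-0.1471  0.5507 -0.8216] tilt 34.7519408970587 roll ytool z -0.0018232943138096203
q [-0.286   0.4334  0.335   1.7633 -0.7549  1.2771  0.635 ] t 9.85
time: 10.43
ee_pos: [0.5762, 0.1334, 0.2016]
tcp_rot: [-1.469, -1.918, -0.638]
contact_force: [0.2, 0.8, -2.4]
grip_width: 0.171
grasp_force: 79.0
lip [0.5757 0.1353 0.104 ] from pan centre [-0.0119  0.0578] z tool [-0.1896  0.7054 -0.683 ] tilt 46.923105861995595 roll ytool z 0.0003781267988956505
q [-0.1505  0.5245  0.3021  1.723  -0.8966  1.432   0.7816] t 10.4333
```

View pics/c4.png

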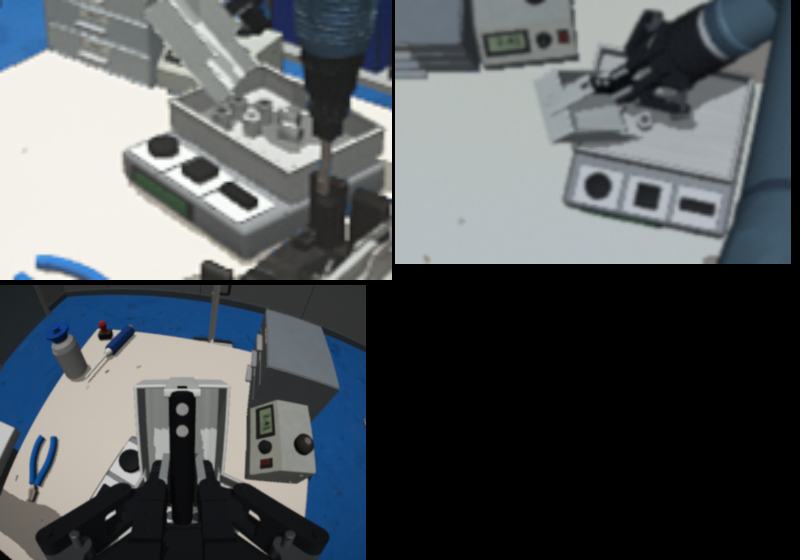

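The scoop is empty: the wrist view shows bare walls and floor, and the load has dropped to 2.4 N. The nuts lie in the pan. I lift and level the scoop.

```bash
python3 -m jog '[{"dp":[0.4,0,-0.37],"delta_rot":[0,0,0]},{"dp":[0.6,0,-0.56],"delta_rot":[0,0,0]},{"dp":[0.6,0,-0.56],"delta_rot":[0,0,0]},{"dp":[0,0,0],"delta_rot":[0,-0.02,0]},{"dp":[0,0,0],"delta_rot":[0,-0.026,0]},{"dp":[0,0,0],"delta_rot":[0,-0.026,0]},{"dp":[0,0,0],"delta_rot":[0,-0.026,0]},{"dp":[0,0,0],"delta_rot":[0,-0.026,0]}]';python3 -m jog '[{"dp":[0,0,0],"delta_rot":[0,-0.026,0]},{"dp":[0,0,0],"delta_rot":[0,-0.026,0]},{"dp":[0,0,0],"delta_rot":[0,-0.026,0]},{"dp":[0,0,0],"delta_rot":[0,-0.026,0]},{"dp":[0,0,0],"delta_rot":[0,-0.026,0]},{"dp":[0,0,0],"delta_rot":[0,0,0]}]'; python3 lip.py;python3 to.py .5088 .3455 .22 67.5
python3 -c "
from h import *
cap('scene','s5');cv2.imwrite('pics/s5c.png',cv2.resize(cv2.imread('pics/s5.png')[130:250,190:350],None,fx=4,fy=4))"
```

```text
time: 11.25
ee_pos: [0.5771, 0.1317, 0.2486]
tcp_rot: [-1.695, -2.205, -0.373]
contact_force: [-2.1, -0.1, -3.0]
grip_width: 0.17
grasp_force: 79.0
time: 11.75
ee_pos: [0.5751, 0.1388, 0.2479]
tcp_rot: [-1.892, -2.483, -0.028]
contact_force: [-0.2, 1.4, -2.9]
grip_width: 0.167
grasp_force: 79.0
lip [0.5934 0.0731 0.1781] from pan centre [0.0185 0.0008] z tool [-0.0043  0.0262 -0.9996] tilt 1.519030470446921 roll ytool z 0.002827299061057189
q [-0.6327  0.2676  0.4039  1.743  -0.1429  1.1533  0.0848] t 11.75
pos [0.5751 0.1388 0.2479] yang 15.38 q [-0.6327  0.2676  0.4039  1.743  -0.1429  1.1533  0.0848] t 11.75 F [-0.18    1.4188 -2.8873]
dp [10.8049 -0.4569  1.678 ]
rot [ 0.0047 -0.0074 -0.2895]
```

View pics/s5c.png

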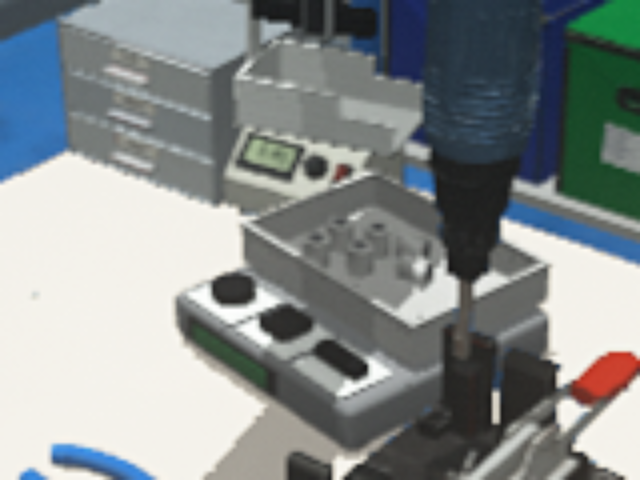

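Five to six nuts are visible in the pan and the scoop is level. I carry it back to its old place and will count the nuts closer up later.

```bash
python3 -m jog '[{"dp":[0.6,0,0],"delta_rot":[0.004,-0.007,0]},{"dp":[1,0,0],"delta_rot":[0,0,0]},{"dp":[1,0,0],"delta_rot":[0,0,0]},{"dp":[1,0,0],"delta_rot":[0,0,0]},{"dp":[1,0,0],"delta_rot":[0,0,0]},{"dp":[1,0,0],"delta_rot":[0,0,0]},{"dp":[1,0,0],"delta_rot":[0,0,0]},{"dp":[1,0,0],"delta_rot":[0,0,0]}]';python3 -m jog '[{"dp":[1,-0.1,0],"delta_rot":[0,0,0]},{"dp":[1,-0.1,0],"delta_rot":[0,0,0]},{"dp":[0.8,-0.1,0],"delta_rot":[0,0,0]},{"dp":[0,0,0],"delta_rot":[0,0,-0.03]},{"dp":[0,0,0],"delta_rot":[0,0,-0.035]},{"dp":[0,0,0],"delta_rot":[0,0,-0.035]},{"dp":[0,0,0],"delta_rot":[0,0,-0.035]},{"dp":[0,0,0],"delta_rot":[0,0,-0.035]}]';python3 -m jog '[{"dp":[0,0,0.5],"delta_rot":[0,0,-0.035]},{"dp":[0,0,1],"delta_rot":[0,0,-0.035]},{"dp":[0,0,1],"delta_rot":[0,0,-0.03]},{"dp":[0,0,1],"delta_rot":[0,0,-0.02]},{"dp":[0,0,1],"delta_rot":[0,0,0]},{"dp":[0,0,0],"delta_rot":[0,0,0]}]'; python3 to.py .51 .347 .0706 67.5
```

```text
time: 12.47
ee_pos: [0.5373, 0.2778, 0.2464]
tcp_rot: [-1.913, -2.479, 0.014]
contact_force: [-0.4, 0.4, -2.8]
grip_width: 0.174
grasp_force: 79.0
time: 13.13
ee_pos: [0.5176, 0.3294, 0.2464]
tcp_rot: [-1.182, -2.897, 0.01]
contact_force: [-0.4, 0.5, -3.2]
grip_width: 0.171
grasp_force: 79.0
time: 13.63
ee_pos: [0.5135, 0.327, 0.1515]
tcp_rot: [-0.626, -3.059, 0.018]
contact_force: [-0.3, -0.9, -3.3]
grip_width: 0.169
grasp_force: 78.9
pos [0.5135 0.327  0.1515] yang 66.89 q [-0.7604  0.4006  0.1593  1.7596 -0.0803  1.0087  0.598 ] t 13.6333 F [-0.3164 -0.8509 -3.2744]
dp [0.4869 0.9114 4.0413]
rot [-0.0047 -0.0052 -0.0034]
```

```bash
python3 -m jog '[{"dp":[0.25,0.45,0.3],"delta_rot":[-0.0047,-0.005,-0.003]},{"dp":[0.24,0.46,0.8],"delta_rot":[0,0,0]},{"dp":[0,0,0.9],"delta_rot":[0,0,0]},{"dp":[0,0,0.9],"delta_rot":[0,0,0]},{"dp":[0,0,0.5],"delta_rot":[0,0,0]},{"dp":[0,0,0.2],"delta_rot":[0,0,0]},{"dp":[0,0,0],"delta_rot":[0,0,0]},{"dp":[0,0,0],"delta_rot":[0,0,0]}]'; python3 to.py .51 .347 .0706 67.5
```

```text
time: 14.3
ee_pos: [0.5151, 0.3518, 0.0847]
tcp_rot: [0.608, 3.074, 0.011]
contact_force: [0.2, 0.1, -2.6]
grip_width: 0.172
grasp_force: 78.9
pos [0.5151 0.3518 0.0847] yang 67.61 q [-0.7789  0.4917  0.1412  1.7858 -0.0865  0.8594  0.5816] t 14.3 F [ 0.1871  0.1157 -2.6102]
dp [ 0.1484 -0.3268  0.7035]
rot [0.0028 0.002  0.0006]
```

```bash
python3 -m jog '[{"dp":[0.1,-0.2,0.2],"delta_rot":[0,0,0]},{"dp":[0,0,0.2],"delta_rot":[0,0,0]},{"dp":[0,0,0.15],"delta_rot":[0,0,0]},{"dp":[0,0,0],"delta_rot":[0,0,0]}]';python3 -m jog '[{"dp":[0,0,0.08],"delta_rot":[0,0,0]},{"dp":[0,0,0],"delta_rot":[0,0,0]},{"dp":[0,0,0],"delta_rot":[0,0,0]}]'; python3 to.py .51 .347 .0706 67.5
```

```text
time: 14.63
ee_pos: [0.5102, 0.3487, 0.072]
tcp_rot: [0.607, 3.076, 0.008]
contact_force: [-0.8, -0.4, -2.7]
grip_width: 0.171
grasp_force: 78.9
time: 14.88
ee_pos: [0.5108, 0.3492, 0.071]
tcp_rot: [0.606, 3.075, 0.01]
contact_force: [-0.5, -0.6, -3.5]
grip_width: 0.174
grasp_force: 79.0
pos [0.5108 0.3492 0.071 ] yang 67.7 q [-0.7778  0.5033  0.1381  1.8031 -0.0884  0.8318  0.5839] t 14.8833 F [-0.5431 -0.5709 -3.5168]
dp [-0.0032 -0.1199  0.0198]
rot [0.0024 0.0018 0.0011]
```

Still carrying weight, so I creep down to contact.

```bash
python3 -m jog '[{"dp":[0,0,0.06],"delta_rot":[0,0,0]},{"dp":[0,0,0],"delta_rot":[0,0,0]}]';python3 -m jog '[{"dp":[0,0,0.06],"delta_rot":[0,0,0]},{"dp":[0,0,0],"delta_rot":[0,0,0]}]'
```

```text
time: 15.05
ee_pos: [0.5113, 0.3493, 0.0706]
tcp_rot: [0.606, 3.075, 0.01]
contact_force: [-0.8, -0.6, 2.5]
grip_width: 0.17
grasp_force: 79.7
time: 15.22
ee_pos: [0.5115, 0.3493, 0.0705]
tcp_rot: [0.607, 3.075, 0.011]
contact_force: [-2.3, -2.3, 8.4]
grip_width: 0.171
grasp_force: 80.4
```

```bash
python3 -m jog '[{"dp":[0,0,-0.08],"delta_rot":[0,0,0]},{"dp":[0,0,0],"delta_rot":[0,0,0]}]'; python3 -m jog '[{"dp":[0,0,0],"delta_rot":[0,0,0]},{"dp":[0,0,0],"delta_rot":[0,0,0]},{"dp":[0,0,0],"delta_rot":[0,0,0]},{"dp":[0,0,0],"delta_rot":[0,0,0]},{"dp":[0,0,0],"delta_rot":[0,0,0]}]' 0.8 30;python3 -m jog '[{"dp":[0,0,-0.3],"delta_rot":[0,0,0]},{"dp":[0,0,-0.8],"delta_rot":[0,0,0]},{"dp":[0,0,-1],"delta_rot":[0,0,0]},{"dp":[0,0,-1],"delta_rot":[0,0,0]},{"dp":[0,0,-1],"delta_rot":[0,0,0]},{"dp":[0,0,-1],"delta_rot":[0,0,0]},{"dp":[0,0,-1],"delta_rot":[0,0,0]},{"dp":[0,0,0],"delta_rot":[0,0,0]}]'; python3 to.py .4725 .0985 .16 77.7
```

```text
time: 15.38
ee_pos: [0.5113, 0.3494, 0.0707]
tcp_rot: [0.606, 3.074, 0.011]
contact_force: [0.6, -0.4, 2.1]
grip_width: 0.172
grasp_force: 79.6
time: 15.8
ee_pos: [0.5107, 0.3491, 0.07]
tcp_rot: [0.606, 3.075, 0.01]
contact_force: [-0.3, -0.7, 0.6]
grip_width: 0.801
grasp_force: 0.0
time: 16.47
ee_pos: [0.5127, 0.3505, 0.1979]
tcp_rot: [0.606, 3.069, 0.022]
contact_force: [0.6, 1.2, 0.3]
grip_width: 0.803
grasp_force: 0.0
pos [0.5127 0.3505 0.1979] yang 67.68 q [-0.7952  0.349   0.1575  1.7244 -0.0609  1.0538  0.5632] t 16.4667 F [0.6123 1.2104 0.3241]
dp [ -2.9061 -12.4477   1.7239]
rot [ 0.0048  0.0037 -0.0557]
```

```bash
python3 -m jog '[{"dp":[-0.2,-0.6,0],"delta_rot":[0.0048,0.0037,0]},{"dp":[-0.23,-1,0],"delta_rot":[0,0,0]},{"dp":[-0.23,-1,0],"delta_rot":[0,0,0]},{"dp":[-0.23,-1,0],"delta_rot":[0,0,0]},{"dp":[-0.23,-1,0],"delta_rot":[0,0,0]},{"dp":[-0.23,-1,0],"delta_rot":[0,0,0]},{"dp":[-0.23,-1,0],"delta_rot":[0,0,0]},{"dp":[-0.23,-1,0],"delta_rot":[0,0,0]}]' 0 30;python3 -m jog '[{"dp":[-0.23,-1,0.3],"delta_rot":[0,0,0]},{"dp":[-0.23,-1,0.3],"delta_rot":[0,0,0]},{"dp":[-0.23,-1,0.3],"delta_rot":[0,0,0]},{"dp":[-0.2,-1,0.3],"delta_rot":[0,0,0]},{"dp":[-0.2,-0.8,0.3],"delta_rot":[0,0,-0.02]},{"dp":[0,0,0],"delta_rot":[0,0,-0.0357]},{"dp":[0,0,0],"delta_rot":[0,0,0]},{"dp":[0,0,0],"delta_rot":[0,0,0]}]'; python3 to.py .4725 .0985 .07 77.7
python3 -c "
from h import *
cap('wrist','w6')"
```

```text
time: 17.13
ee_pos: [0.484, 0.1914, 0.1912]
tcp_rot: [-0.607, -3.071, 0.015]
contact_force: [0.6, 0.1, 0.4]
grip_width: 0.001
grasp_force: 0.0
time: 17.8
ee_pos: [0.4681, 0.096, 0.1625]
tcp_rot: [-0.341, -3.113, 0.011]
contact_force: [0.3, -0.2, 0.7]
grip_width: 0.001
grasp_force: 0.0
pos [0.4681 0.096  0.1625] yang 77.51 q [-0.5355  0.1438  0.2637  2.0697 -0.0431  0.9456  1.104 ] t 17.8 F [ 0.3006 -0.1718  0.6979]
dp [-0.2344  0.2048  4.6238]
rot [-0.0025 -0.003  -0.0011]
```

View pics/w6.png

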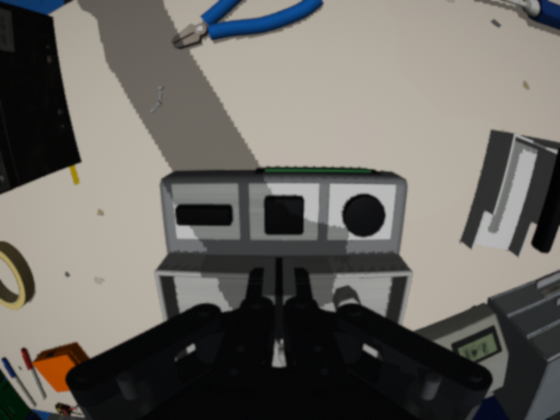

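The scoop stands upright and looks empty at (515,195). The square key is at (284,214), just ahead of the fingers. That picture was my last one, in fact one over the allowance, so I use numbers only from here. I check the nuts through depth before counting.

```bash
python3 - <<'E'
from tip import *
C,O,x,y=pan();c=O+.03*x
for n in("top","scene"):
    o,p,d=cap(n,n+"7");X=pts(n,d);l=(X-c)@np.c_[x,y]
    m=((abs(l[...,0])<.064)&(abs(l[...,1])<.096)&(X[...,2]>.066)&(X[...,2]<.105)).astype(np.uint8)
    k,L,st,ce=cv2.connectedComponentsWithStats(m)
    for i in range(1,k):
        if st[i,4]>3: q=L==i;print(n,st[i,4],l[q].mean(0),"span",np.ptp(l[q],axis=0),"zmax",X[q][:,2].max())
    fl=(abs(l[...,0])<.064)&(abs(l[...,1])<.096);print("visible px",fl.sum(),"floor",(fl&(X[...,2]<.066)).sum())
    a=np.radians(-22.5);f=np.array([np.cos(a),np.sin(a)]);s=np.array([-f[1],f[0]])
    # scoop inside (along f, s) from grip point
    g=X[...,:2]-[.5088,.346];u=g@f;v=g@s
    m=(u>-.05)&(u<.065)&(abs(v)<.034)&(X[...,2]<.07)
    print(n,"scoop inside px",m.sum(),"z>.018:",(m&(X[...,2]>.018)).sum(),np.c_[u[m&(X[...,2]>.018)],v[m&(X[...,2]>.018)],X[...,2][m&(X[...,2]>.018)]][:12])
E
```

```text
top 16 [ 0.0166 -0.0263] span [0.0178 0.0117] zmax 0.08262405805666306
visible px 1183 floor 1140
top scoop inside px 541 z>.018: 11 [[ 0.0606 -0.0337  0.0243]
 [ 0.0536 -0.034   0.0269]
 [ 0.0475 -0.0328  0.0231]
 [ 0.0242 -0.034   0.0439]
 [ 0.0177 -0.0337  0.0441]
 [ 0.0157 -0.0334  0.0377]
 [ 0.0023 -0.0338  0.025 ]
 [-0.004  -0.0329  0.0392]
 [-0.0131 -0.0337  0.0389]
 [-0.0263 -0.034   0.0426]
 [-0.0325 -0.033   0.0399]]
scene 4 [0.0354 0.095 ] span [0.01   0.0018] zmax 0.08874109560890309
scene 4 [-0.0003  0.0949] span [0.0055 0.0013] zmax 0.08012065793225265
scene 149 [-0.0098  0.04  ] span [0.0715 0.0607] zmax 0.08384591779337613
scene 82 [ 0.0162 -0.0092] span [0.0459 0.0523] zmax 0.08130056509012895
visible px 1026 floor 769
scene scoop inside px 85 z>.018: 27 [[ 0.0089  0.0321  0.0246]
 [-0.0349  0.033   0.0247]
 [-0.0134  0.0331  0.0185]
 [ 0.0225 -0.0327  0.0399]
 [ 0.0265 -0.0317  0.0383]
 [ 0.0081 -0.0324  0.04  ]
 [ 0.0511 -0.0323  0.0238]
 [ 0.0177 -0.0336  0.0301]
 [ 0.0504 -0.0334  0.0206]
 [ 0.058  -0.0329  0.0181]
 [-0.0283 -0.0336  0.0396]
 [-0.0071 -0.0328  0.0331]]
```

Only wall pixels show in the scoop, so it is empty. The pan holds clusters of about four and two nuts. Next I press the square key.

```bash
python3 -m jog '[{"dp":[-0.2,0.17,0.6],"delta_rot":[-0.0025,-0.003,0]},{"dp":[0,0,1],"delta_rot":[0,0,0]},{"dp":[0,0,1],"delta_rot":[0,0,0]},{"dp":[0,0,0.8],"delta_rot":[0,0,0]},{"dp":[0,0,0.6],"delta_rot":[0,0,0]},{"dp":[0,0,0.3],"delta_rot":[0,0,0]},{"dp":[0,0,0.2],"delta_rot":[0,0,0]},{"dp":[0,0,0],"delta_rot":[0,0,0]}]'; python3 to.py .4725 .0985 .056 77.7
```

```text
time: 18.62
ee_pos: [0.4735, 0.0997, 0.0731]
tcp_rot: [0.336, 3.122, 0.001]
contact_force: [0.1, -0.7, 0.0]
grip_width: -0.001
grasp_force: 0.0
pos [0.4735 0.0997 0.0731] yang 77.73 q [-0.514   0.2938  0.2466  2.1232 -0.1058  0.7343  1.1576] t 18.6167 F [ 0.0777 -0.7472  0.0228]
dp [ 0.0369 -0.07    0.8525]
rot [0.0002 0.0004 0.0002]
```

```bash
python3 -m jog '[{"dp":[0,-0.05,0.3],"delta_rot":[0,0,0]},{"dp":[0,0,0.2],"delta_rot":[0,0,0]},{"dp":[0,0,0.15],"delta_rot":[0,0,0]},{"dp":[0,0,0.1],"delta_rot":[0,0,0]},{"dp":[0,0,0],"delta_rot":[0,0,0]}]'; python3 -m jog '[{"dp":[0,0,0.08],"delta_rot":[0,0,0]},{"dp":[0,0,0],"delta_rot":[0,0,0]}]'
```

```text
time: 19.03
ee_pos: [0.4741, 0.0985, 0.0587]
tcp_rot: [0.336, 3.121, 0.002]
contact_force: [0.2, -0.6, 3.3]
grip_width: -0.002
grasp_force: 1.5
time: 19.2
ee_pos: [0.4741, 0.0985, 0.0573]
tcp_rot: [0.336, 3.12, 0.002]
contact_force: [-0.3, -0.2, 4.2]
grip_width: 0.004
grasp_force: 2.0
```

```bash
python3 -m jog '[{"dp":[0,0,0.06],"delta_rot":[0,0,0]},{"dp":[0,0,0],"delta_rot":[0,0,0]}]'; python3 -m jog '[{"dp":[0,0,0.06],"delta_rot":[0,0,0]},{"dp":[0,0,0],"delta_rot":[0,0,0]}]'; python3 -m jog '[{"dp":[0,0,-0.4],"delta_rot":[0,0,0]},{"dp":[0,0,-1],"delta_rot":[0,0,0]},{"dp":[0,0,-0.8],"delta_rot":[0,0,0]},{"dp":[0,0,-0.4],"delta_rot":[0,0,0]},{"dp":[0,0,0],"delta_rot":[0,0,0]}]'; python3 to.py .459 .034 .1 77.7
```

```text
time: 19.37
ee_pos: [0.4741, 0.0985, 0.0561]
tcp_rot: [0.336, 3.121, 0.002]
contact_force: [0.5, -0.5, 5.1]
grip_width: -0.002
grasp_force: 2.4
time: 19.53
ee_pos: [0.4741, 0.0985, 0.0559]
tcp_rot: [0.336, 3.121, 0.002]
contact_force: [-3.3, -0.5, 13.2]
grip_width: -0.001
grasp_force: 6.1
time: 19.95
ee_pos: [0.4748, 0.0988, 0.1081]
tcp_rot: [0.335, 3.118, 0.004]
contact_force: [0.0, 0.2, 1.1]
grip_width: 0.002
grasp_force: 0.0
pos [0.4748 0.0988 0.1081] yang 77.72 q [-0.5244  0.2317  0.2582  2.1061 -0.082   0.8066  1.1401] t 19.95 F [0.0044 0.203  1.0871]
dp [ 0.0868 -3.3367  0.3917]
rot [0.0011 0.0017 0.0001]
```

```bash
python3 -m jog '[{"dp":[0,-0.6,0],"delta_rot":[0,0,0]},{"dp":[0,-1,0],"delta_rot":[0,0,0]},{"dp":[0.05,-1,0],"delta_rot":[0,0,0]},{"dp":[0.05,-0.74,0],"delta_rot":[0.001,0.0015,0]},{"dp":[0,0,0.8],"delta_rot":[0,0,0]},{"dp":[0,0,0.6],"delta_rot":[0,0,0]},{"dp":[0,0,0.4],"delta_rot":[0,0,0]},{"dp":[0,0,0],"delta_rot":[0,0,0]}]'; python3 to.py .459 .034 .056 77.7
python3 - <<'E'
from m import *
o=np.load("w6o.npy",allow_pickle=True).item()
for b in blobs(cv2.imread("pics/w6.png"),(170,185,400,245),45,200): print(b[0],b[1],plane("wrist",b[0],.062,o))
E
```

```text
time: 20.62
ee_pos: [0.4542, 0.0323, 0.0678]
tcp_rot: [-0.336, -3.115, 0.006]
contact_force: [-0.8, -0.2, 0.1]
grip_width: -0.001
grasp_force: 0.0
pos [0.4542 0.0323 0.0678] yang 77.68 q [-0.426   0.264   0.2893  2.1837 -0.111   0.7169  1.294 ] t 20.6167 F [-0.7973 -0.1794  0.0785]
dp [-0.2216  0.138   0.5865]
rot [-0.0016 -0.0026 -0.0001]
[283.4533 214.6154] 1425 [[0.4709 0.0991 0.062 ]]
[363.1692 214.7982] 1318 [[0.4848 0.1618 0.062 ]]
[203.9512 214.4259] 1087 [[0.4572 0.0366 0.062 ]]
```

```bash
python3 -m jog '[{"dp":[-0.2,0.15,0],"delta_rot":[-0.0016,-0.0026,0]},{"dp":[0,0,0.15],"delta_rot":[0,0,0]},{"dp":[0,0,0.15],"delta_rot":[0,0,0]},{"dp":[0,0,0.1],"delta_rot":[0,0,0]},{"dp":[0,0,0],"delta_rot":[0,0,0]}]'; python3 -m jog '[{"dp":[0,0,0.1],"delta_rot":[0,0,0]},{"dp":[0,0,0],"delta_rot":[0,0,0]}]'
```

```text
time: 21.03
ee_pos: [0.4618, 0.0357, 0.0623]
tcp_rot: [0.335, 3.118, 0.004]
contact_force: [0.3, -0.3, -0.5]
grip_width: 0.001
grasp_force: 0.0
time: 21.2
ee_pos: [0.4621, 0.0357, 0.0605]
tcp_rot: [0.335, 3.117, 0.004]
contact_force: [-1.2, -0.1, 0.9]
grip_width: 0.002
grasp_force: 0.8
```

```bash
python3 -m jog '[{"dp":[0,0,0.1],"delta_rot":[0,0,0]},{"dp":[0,0,0.1],"delta_rot":[0,0,0]},{"dp":[0,0,0],"delta_rot":[0,0,0]}]'; python3 -m jog '[{"dp":[0,0,0.06],"delta_rot":[0,0,0]},{"dp":[0,0,0],"delta_rot":[0,0,0]}]'
```

```text
time: 21.45
ee_pos: [0.4622, 0.0357, 0.0565]
tcp_rot: [0.335, 3.117, 0.004]
contact_force: [-0.7, 0.4, 5.1]
grip_width: 0.001
grasp_force: 2.3
time: 21.62
ee_pos: [0.4622, 0.0357, 0.056]
tcp_rot: [0.336, 3.118, 0.005]
contact_force: [-3.6, 0.5, 8.5]
grip_width: -0.004
grasp_force: 4.3
```

Bottomed out. I release the key, rise clear, check the pan, and hand in.

```bash
python3 -m jog '[{"dp":[0,0,-0.4],"delta_rot":[0,0,0]},{"dp":[0,0,-1],"delta_rot":[0,0,0]},{"dp":[0,0,-1],"delta_rot":[0,0,0]},{"dp":[0,0,-1],"delta_rot":[0,0,0]},{"dp":[0.5,0,-1],"delta_rot":[0,0,0]},{"dp":[0.5,0,-1],"delta_rot":[0,0,0]},{"dp":[0.5,0,-1],"delta_rot":[0,0,0]},{"dp":[0,0,0],"delta_rot":[0,0,0]}]'
python3 - <<'E'
from tip import *
C,O,x,y=pan();c=O+.03*x
o,p,d=cap("wrist","w8");X=pts("wrist",d,o);o2,p2,d2=cap("scene","s8");Y=pts("scene",d2)
for n,X,pic in(("wrist",X,p),("scene",Y,p2)):
    l=(X-c)@np.c_[x,y];m=((abs(l[...,0])<.064)&(abs(l[...,1])<.094)&(X[...,2]>.074)&(X[...,2]<.1)).astype(np.uint8)
    k,L,st,ce=cv2.connectedComponentsWithStats(m)
    for i in range(1,k):
        if st[i,4]>8:q=L==i;print(n,st[i,4],l[q].mean(0),"span",np.ptp(l[q],axis=0),X[q][:,2].max())
print(o["time"])
# stray nuts on bench near scale/scoop: change since start
a=pts("scene",np.load("scene0d.npy"));m=(Y[...,2]>.012)&(a[...,2]<.006)&(Y[...,0]>.3)&(Y[...,0]<.9)&(abs(Y[...,1])<.5)&(Y[...,2]<.05)&(a[...,2]>-.01)
k,L,st,ce=cv2.connectedComponentsWithStats(m.astype(np.uint8))
print([(st[i,4],Y[L==i].mean(0)) for i in range(1,k) if st[i,4]>8])
for z in(.062,):
    for u,v in((243,213),(264,218),(287,223)):pass
E
```

```text
time: 22.28
ee_pos: [0.4326, 0.0424, 0.1862]
tcp_rot: [0.334, 3.113, 0.009]
contact_force: [0.8, 0.2, -0.3]
grip_width: 0.001
grasp_force: 0.0
wrist 329 [-0.0304  0.0539] span [0.021  0.0215] 0.08206367448819687
wrist 46 [-0.0063  0.0653] span [0.0071 0.013 ] 0.08135704324930784
wrist 69 [0.0237 0.0325] span [0.0134 0.0148] 0.0814316581137115
scene 49 [-0.0174  0.0551] span [0.0497 0.0294] 0.08200148893925796
scene 23 [0.0167 0.0332] span [0.0178 0.0198] 0.0799739173045837
scene 18 [0.0286 0.0058] span [0.015 0.027] 0.08003507045283886
scene 28 [-0.0148  0.019 ] span [0.019  0.0206] 0.08271366207656594
scene 17 [ 0.0056 -0.0221] span [0.0206 0.0201] 0.0790723198883152
22.2833
[]
```

Six separate nuts are in the pan and no strays lie on the bench.

```bash
python3 -c "
from station import *
print(finish_job())"
```

```text
the job is handed in; nothing more can be done
None
```

The job is done and handed in at about 22 s of robot time: scale zeroed, all six nuts tipped into the pan, the empty scoop set back upright on the bench, then the square and bar keys each pressed fully down and released; I viewed 11 pictures against the limit of 10.

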